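# Ring a brass nut onto the lever-arch sample binder

## Task

Lift the lever of the sample binder until its rings spring wide open, lower the brass union nut (do not drop it) over the post farthest from the lever until it lies flat on the plate, then press the lever down again until it is fully home, so that the shut rings keep the nut. The lever blade is springy and stiff: feel for the stop and do not force it, or it bends for good. Leave the gauge, the tile and the pipe plug where they lie.

Things in the scene. Friction and masses are not known exactly. Their poses are not given: they have to be found in the camera images.
- binder: Lever-arch sample binder, fixed to the bench: dark steel plate 12 mm thick, spanning x -47.5 to 67.5 and y -115 to 120 mm from its origin, which is on its underside; z up. It lies on a wooden packing board 2 to 16 mm high. Two steel posts, 10 mm diameter, rise to 62 mm above the origin at (0, -75) and (0, 5) mm. The lever stands at the +y end and points to -x when shut.
- outer_post (a point): Foot of the post farthest from the lever, at binder (0, -75, 12) mm, on the plate's top face; z up. The nut goes over this post.
- ring_hinge (a point): Middle of the rings' hinge shaft (along binder y) at binder (45, -35, 22) mm. Two bent arches of 7 mm bar reach from it to the post tops when shut, up to 71 mm above the plate's underside; as the lever opens they swing up and away to +x together, 1.1 times the lever's angle.
- lever_hinge (a point): Middle of the lever's hinge line (along binder y) at binder (20, 85, 40) mm, in a bracket 30 mm wide along y, 30 mm along x, its top 54 mm above the plate's underside. A dark lobe of the lever, 14 mm wide, stands above it up to 82 mm above that underside and tips to +x as the lever opens.
- tab (a point): Centre of the steel finger tab at the lever's free end: 28 mm long, 14 mm wide along binder y, 10 mm thick, 90 mm from the hinge line. Shut: level at binder (-70, 85, 40) mm; lever up: at about binder (-21, 85, 120) mm. It swings in the binder's x-z plane. Pinched from above across its width it pivots stiffly in the pads.
- lever (a joint): Angle of the lever's hub, rad: 0 = home at its hard stop, rings shut; 1.1 = fully up, rings wide open. Friction holds it near home; lifting it takes 1 to 4 N at the tab; past 0.2 to 0.6 its spring takes it up. Pressing it down takes 10 to 14 N square to the blade midway, 6 to 9 N near home. No click; it stays where left near home. The stop is felt as a steep rise of force.
- bend (a joint): Bend of the springy blade between hub and tab, rad: positive when the tab is pulled up, negative when pressed, 0 unloaded. It gives 0.0041 rad (0.37 mm at the tab) per N at the tab square to the blade, so a pressed hub lags the tab. Beyond 0.07 rad either way (about 17 N) the blade is spoilt. About 12 N pressed near home is surely home.
- nut: Loose brass hexagon union nut, 36 mm across flats, 18 mm high, plain 21 mm bore through it, about 90 g; origin at the centre of its underside, z up along the bore; flats face its x axis and every 60 degrees from it.
- gauge: Bystander: steel plug gauge lying down, 102 mm long along its x, 20 mm high.
- tile: Bystander: flat tan ceramic tile weight, 70 x 70 x 14 mm.
- plug: Bystander: chrome pipe plug, 32 mm diameter, 30 mm high, standing.
Not all that is in view belongs to the job. Several things have the shape of the nut; the one meant has the colours described above.

How it is judged:
By the outcome, as a careful person would: the job done as asked, in the order asked, and still so for the second after the job is handed in, with the robot touching nothing.
It also fails if it takes over 70 s, if anything falls off the work surface, if the arm or the gripper's body presses on something with over 40 N, if the wrist force passes 120 N, or if a joint passes its speed limit or range.

## Robot

A 7-joint arm with a two-finger parallel gripper is mounted at the origin on the work surface. World frame = base frame: x ahead of the robot, y to its left, z up, the work surface at z = 0. Lengths are in m, angles in rad, forces in N, time in s.
With the tool pointing down it reaches from about 0.4 to 0.85 m from the base axis. Payload 4.5 kg.
Tool frame: the origin (TCP) lies midway between the tips of the shut fingers; the grasp point (between the pads) lies manip.grip_point_offset behind it (manip.grip_point_offset is the distance from the TCP to the grasp point, in m); z points along the fingers, y is the direction in which the jaws open and shut (so a half turn about z gives the same grasp; the last joint's range is limited). The gripper opens to 85 mm and grips with 20 to 120 N. Pads are 22 mm wide; open, the fingers measure 114 mm over their backs; the gripper's body (76 mm by 85 mm) begins 54 mm behind the grasp point. The pads swing forward as they close: fully open they stand 13 mm farther back than shut.
Start: joints at [1.156, 0.689, -0.195, 1.565, 0.157, 0.902, -0.215], TCP at [0.271, -0.563, 0.231] pointing down, gripper open.
Joint ranges: [-3.01, 3.01], [-0.46, 2.08], [-1.47, 1.51], [0.13, 2.56], [-1, 4.14], [0.04, 2.09], [-2.66, 2.66]. Speed limits (rad/s): [2.57, 2.57, 3.14, 3.14, 3.14, 3.14, 3.14].

## Interface

Orientations are given as a unit quaternion [x, y, z, w].
In Python, from bench import manip gives the robot as it stands.
- The arm moves only by the tool play_rows, never from a script. Its argument "series" is a list of rows, each an object with "offset": the shift along the tool's x, y, z normalised to -1 to 1, where 1 is 0.25 m, a list of three; "rotation": the turn, a rotation vector about the tool's x, y, z normalised to -1 to 1, where 1 is pi rad, a list of three. In form: [{"offset": [dx, dy, dz], "rotation": [rx, ry, rz]}, ...]. A call has 1 to 5 rows; each row shifts and turns the commanded pose from where the row before left it, along the tool's axes as they then stand; what a row does not reach is not made up. A row lasts 1/12 s, in which the tool goes at most 41.7 mm and 7.16 degrees, less where a joint would pass 70% of its speed; a pose out of reach is approached as far as the arm can. A call with a number of a shift or a turn outside -1 to 1 is refused whole. A call with a gripper value outside its range is refused whole. "grip" is the closure, from -1 (fully open) to 1 (shut), set as the call begins (left out, the last holds). The fingers move at their own pace and stop on an object; "squeeze" is the grip in N (left out, the last holds). Time passes only in rows, so rows that do not move let the fingers close. It gives the time, the measured TCP pose, the force and the opening at its end, in the units of the state.
- manip.get_obs(): the state, without advancing time (a new reading comes with each control period).
- manip.grab_frame(name): name is "side" or "top" or "wrist"; returns a dict with "image" (384x512x3 uint8, red, green, blue), "K" (3x3 intrinsics, pixels), "extrinsics" (4x4, takes a point from camera to world coordinates). Camera axes: x right, y up, looking along -z (the intrinsics and any distortion apply to the point x, -y, -z); pixel columns grow to the right and rows downward; lengths in m; the calibration is good to about 2 mm. A picture is of the moment at which its call begins. There is no depth.
- manip.finish_job(): hands the job in, once; it reports no verdict.
The state is a dict: "time": time; "q": joint angles; "qvel": joint speeds; "tau": joint torques, N m; "tool_pos": TCP position; "tool_rot": TCP orientation; "contact_force": force on the tool from outside, world axes, zero at the start; "ft_torque": the same for the moment, N m; "finger_gap": finger opening in m.
Only numpy, scipy, OpenCV 4.12 (cv2) and the standard library are available. Lean on these libraries where they do the work, as an engineer would, in place of code of your own. Each camera call takes 0.05 s, during which the arm holds its last target. There are 200 camera calls.

## Working session

There is one attempt and no reset: what is moved stays moved. The work goes in short steps, Python scripts to look and compute and a tool call to move; the robot and the scene stay as the last step left them, time stands still between calls to the robot, and variables do not carry over. Pictures are saved under pics/ and viewed, about 8 in all and at most 12, crops included, and the job is handed in when it is done.

Besides the shell and the picture viewer there is one more tool, called after "Call:" as name([rows], argument=value, ...), one row to a line, values as JSON. play_rows: Moves the arm, as the interface text tells. Scaled input: -1 to 1 covers 0.25 m each way for a shift and pi rad each way for a turn. Its arguments: {"type":"object","properties":{"series":{"type":"array"},"grip":{"type":"number"},"squeeze":{"type":"number"}},"required":["series"]}

```bash
ls; mkdir -p pics
cat > h.py <<'E'
import numpy as np, cv2
from bench import manip
from scipy.spatial.transform import Rotation as R
def shot(n,name):
    f=manip.grab_frame(n); cv2.imwrite(f'pics/{name}.png',f['image'][...,::-1]); np.savez(f'pics/{name}.npz',**{k:np.array(v) for k,v in f.items() if k in('image','K','extrinsics')}); return f
def load(name): return np.load(f'pics/{name}.npz')
def ray(f,u,v):
    K=f['K'];E=f['extrinsics']; d=np.array([(u-K[0,2])/K[0,0],-(v-K[1,2])/K[1,1],-1.]); return E[:3,3],E[:3,:3]@d
def onz(f,u,v,z):
    o,d=ray(f,u,v); return o+d*(z-o[2])/d[2]
def proj(f,p):
    E=f['extrinsics'];c=E[:3,:3].T@(np.array(p)-E[:3,3]); K=f['K']; return K[0,0]*c[0]/-c[2]+K[0,2], -K[1,1]*c[1]/-c[2]*1+K[1,2]
def tool():
    o=manip.get_obs(); return np.array(o['tool_pos']),R.from_quat(o['tool_rot']),o
def delta(p):
    t,r,o=tool(); return r.inv().apply(np.array(p)-t)/0.25
E
python3 - <<'E'
from h import *
a=shot('top','top0');b=shot('side','side0')
cv2.imwrite('pics/both.png',cv2.resize(np.vstack([a['image'],b['image']])[...,::-1],None,fx=.78,fy=.78))
print({k:v for k,v in a.items() if k!='image'}, b['extrinsics'], b['K']); o=manip.get_obs(); print(o['tool_pos'],o['tool_rot'],o['finger_gap'],manip.grip_point_offset,o['time'])
E
```

```text
pics
{'K': array([[495.00801278,   0.        , 259.27393174],
       [  0.        , 495.00801278, 191.15578201],
       [  0.        ,   0.        ,   1.        ]]), 'extrinsics': array([[-0.00633518,  0.98377917, -0.17927188,  0.33832641],
       [-0.99996934, -0.00705763, -0.00339243, -0.09538537],
       [-0.00460263,  0.1792449 ,  0.98379372,  1.22121952],
       [ 0.        ,  0.        ,  0.        ,  1.        ]])} [[ 0.77313421  0.35383755 -0.52636724  0.18055054]
 [-0.6341918   0.42080134 -0.64863472 -0.53711978]
 [-0.00801528  0.83529948  0.54973679  0.44855666]
 [ 0.          0.          0.          1.        ]] [[362.76291822   0.         259.33760046]
 [  0.         362.76291822 186.94720861]
 [  0.           0.           1.        ]]
[ 0.27086237 -0.56259441  0.23054955] [ 9.74923985e-01  2.22536529e-01 -2.51867047e-04 -8.08220386e-04] 0.08556809875659553 0.0187 0.1
```

View pics/both.png

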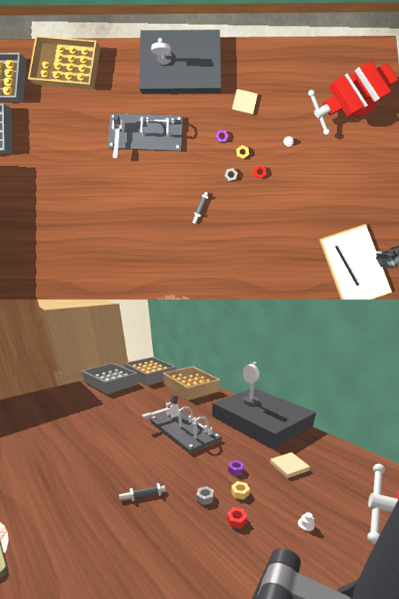

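The picture shows the binder in the top view at about (188,169) full-res px, with its lever at the left end. The brass nut is at about (311,195), with grey, red and purple decoys round it. I'll look closer.

Run:
```python
from h import *
a=load('top0')['image'];b=load('side0')['image']
c1=cv2.resize(a[130:290,120:390],None,fx=2.9,fy=2.9,interpolation=cv2.INTER_CUBIC)[:,:780]
c2=cv2.resize(b[110:310,140:410],None,fx=2.9,fy=2.9,interpolation=cv2.INTER_CUBIC)
cv2.imwrite('pics/c1.png',c1[...,::-1]);cv2.imwrite('pics/c2.png',c2[...,::-1])
```

```text
(no output)
```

View pics/c1.png

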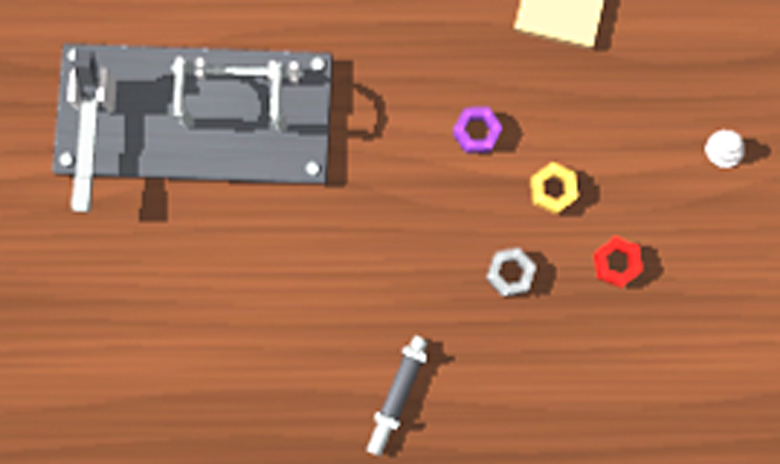

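View pics/c2.png

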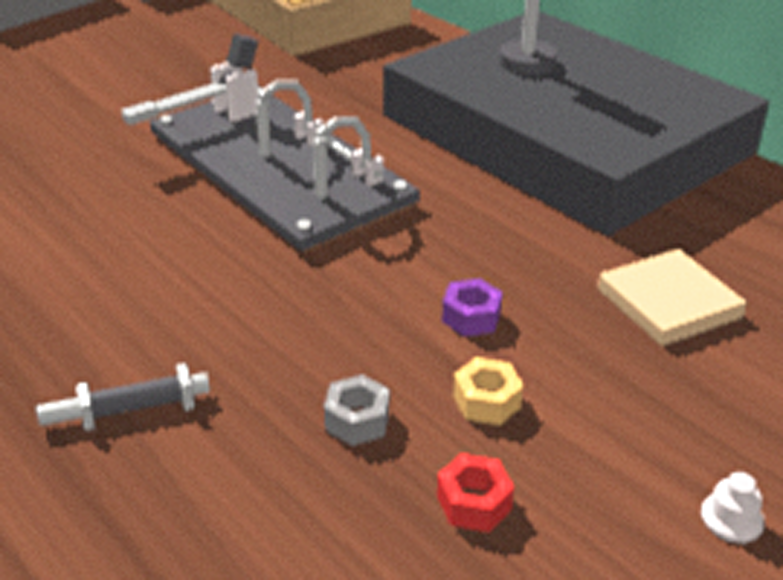

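Run:
```python
from h import *
from scipy.optimize import least_squares
t=load('top0');s=load('side0')
L=np.array
B={'TL':(67.5,120,12),'TR':(67.5,-115,12),'BR':(-47.5,-115,12),'BL':(-47.5,120,12)}
ob=[(t,120,130,'TL',63,44),(t,120,130,'TR',331,55),(t,120,130,'BR',327,183),(t,120,130,'BL',54,173),
(s,140,110,'BR',302,240),(s,140,110,'TR',418,190),(s,140,110,'BL',152,126)]
def W(p,P): 
    c,q=np.cos(p[2]),np.sin(p[2]); P=L(P)/1000; return [p[0]+c*P[0]-q*P[1],p[1]+q*P[0]+c*P[1],p[3]+P[2]]
def res(p): return np.concatenate([L(proj(f,W(p,B[n])))-L([ox+u/2.9,oy+v/2.9]) for f,ox,oy,n,u,v in ob])
r=least_squares(res,[.4,.05,0,.008],loss='soft_l1'); p=r.x; print(p,np.round(res(p),1))
np.save('binder.npy',p)
for n,P in dict(outer=(0,-75,12),top=(0,-75,62),tab=(-70,85,40),hinge=(20,85,40)).items(): print(n,np.round(W(p,P),4),[np.round(proj(f,W(p,P)),1) for f in(t,s)])
# nut: yellow mask
for f,roi in((t,(180,230,290,325)),(s,(220,265,285,330))):
    im=f['image'].copy();h=cv2.cvtColor(im,cv2.COLOR_RGB2HSV);m=cv2.inRange(h,(19,90,120),(32,255,255));z=np.zeros_like(m);a,b,c,d=roi;z[a:b,c:d]=m[a:b,c:d]
    cs=max(cv2.findContours(z,0,1)[0],key=cv2.contourArea);M=cv2.moments(cs);u=M['m10']/M['m00'];v=M['m01']/M['m00'];print('nut',u,v,cv2.contourArea(cs),onz(f,u,v,.016 if f is t else .010))
    if f is t: 
        pts=L([onz(f,*q[0],.018)[:2] for q in cs]); c0=pts.mean(0);
        print(c0); d=pts-c0; a=np.degrees(np.arctan2(d[:,1],d[:,0]));rr=np.hypot(*d.T)*1000
        print('nut vertex angle',np.degrees(np.angle(np.sum(rr**4*np.exp(6j*np.radians(a)))))/6)
```

```text
[ 0.60583801  0.08755982 -0.04218329  0.00392752] [-0.1 -0.2  0.6 -0.8 -0.1  0.  -0.6  0.2 -0.3  0.8  1.3  0.6 -1.4 -1.2]
outer [0.6027 0.0126 0.0159] [array([217.5, 173.8]), array([251. , 178.4])]
top [0.6027 0.0126 0.0659] [array([215.7, 169.3]), array([250.5, 158.9])]
tab [0.5395 0.1754 0.0439] [array([148.8, 197.4]), array([188.3, 150. ])]
hinge [0.6294 0.1716 0.0439] [array([151.6, 161.1]), array([220.1, 139.9])]
nut 310.6920187793427 194.1427230046948 177.5 [ 0.54953428 -0.21823091  0.016     ]
[ 0.54906494 -0.21812612]
nut vertex angle 5.961710738541974
nut 308.2806621519939 240.5831452219714 221.5 [ 0.5566977  -0.21138024  0.01      ]
```

The plate corners fit to about 1 px and the board height comes out near 4 mm. I'm moving over the nut for a close look on the way to the lever.

Call:
play_rows([
  {"offset":[0,0,0],"rotation":[0,0,0.039]},
  {"offset":[0,0,0],"rotation":[0,0,0.039]},
  {"offset":[0,0,0],"rotation":[0,0,0.039]},
  {"offset":[0,0,0],"rotation":[0,0,0.039]},
  {"offset":[0.088,-0.119,0],"rotation":[0,0,0]},
])

```text
time: 0.52
tool_pos: [0.2873, -0.5404, 0.2309]
tool_rot: [1.0, -0.029, -0.003, 0.003]
contact_force: [-0.1, -2.1, 0.2]
finger_gap: 0.0854
```

Call:
play_rows([
  {"offset":[0.088,-0.119,0],"rotation":[0,0,0]},
  {"offset":[0.088,-0.119,0],"rotation":[0,0,0]},
  {"offset":[0.088,-0.119,0],"rotation":[0,0,0]},
  {"offset":[0.088,-0.119,0],"rotation":[0,0,0]},
  {"offset":[0.088,-0.119,0],"rotation":[0,0,0]},
])

```text
time: 0.93
tool_pos: [0.4111, -0.3885, 0.231]
tool_rot: [1.0, -0.021, -0.0, -0.0]
contact_force: [0.3, 0.2, 0.5]
finger_gap: 0.0858
```

Call:
play_rows([
  {"offset":[0.088,-0.119,0],"rotation":[0,0,0]},
  {"offset":[0.088,-0.119,0],"rotation":[0,0,0]},
  {"offset":[0.088,-0.119,0],"rotation":[0,0,0]},
  {"offset":[0.088,-0.119,0],"rotation":[0,0,0]},
  {"offset":[0.088,-0.119,0],"rotation":[0,0,0]},
])

```text
time: 1.35
tool_pos: [0.5271, -0.2444, 0.231]
tool_rot: [1.0, -0.021, -0.0, -0.0]
contact_force: [0.4, -0.9, 0.3]
finger_gap: 0.0855
```

Run:
```python
from h import *
f=shot('wrist','w1'); t,r,o=tool(); print(t,r.as_matrix().round(3),o['time'],o['contact_force']); print(f['extrinsics'].round(3),f['K'][0,0]); print(proj(f,[.5495,-.218,.018]))
def nut(f):
    h=cv2.cvtColor(f['image'],cv2.COLOR_RGB2HSV);m=cv2.inRange(h,(19,90,110),(33,255,255))
    for c in cv2.findContours(m,0,1)[0]:
        if cv2.contourArea(c)>150:
            M=cv2.moments(c);u=M['m10']/M['m00'];v=M['m01']/M['m00'];print(round(u),round(v),cv2.contourArea(c),onz(f,u,v,.016),cv2.minEnclosingCircle(c))
nut(f)
```

```text
[ 0.53397596 -0.23461612  0.23098947] [[ 1.    -0.029  0.005]
 [-0.029 -1.     0.007]
 [ 0.005 -0.007 -1.   ]] 1.4 [5.08881712 6.35389371 1.10374421]
[[-0.041  0.958  0.285  0.6  ]
 [-0.999 -0.039 -0.011 -0.249]
 [ 0.    -0.285  0.959  0.372]
 [ 0.     0.     0.     1.   ]] 318.7931171048051
(np.float64(230.98873350233882), np.float64(144.21039035890328))
```

View pics/w1.png

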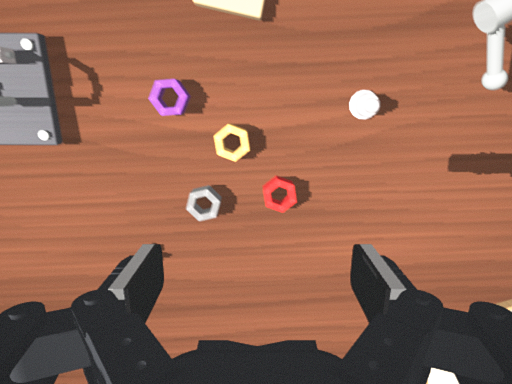

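The brass nut is at (232,142) px, against a prediction of (231,144). The gripper jaws are open and the binder's right end is at the left edge. Next I look at the binder from close by.

Call:
play_rows([
  {"offset":[-0.033,-0.148,0],"rotation":[0,0,0]},
  {"offset":[-0.033,-0.148,0],"rotation":[0,0,0]},
  {"offset":[-0.033,-0.148,0],"rotation":[0,0,0]},
  {"offset":[-0.033,-0.148,0],"rotation":[0,0,0]},
  {"offset":[-0.033,-0.148,0],"rotation":[0,0,0]},
])

```text
time: 1.82
tool_pos: [0.492, -0.0581, 0.2311]
tool_rot: [1.0, -0.021, -0.0, -0.0]
contact_force: [1.0, 0.8, 0.1]
finger_gap: 0.0856
```

Call:
play_rows([
  {"offset":[-0.033,-0.148,0],"rotation":[0,0,0]},
  {"offset":[-0.033,-0.148,0],"rotation":[0,0,0]},
  {"offset":[-0.033,-0.148,0],"rotation":[0,0,0]},
  {"offset":[-0.033,-0.148,0],"rotation":[0,0,0]},
  {"offset":[0,0,0],"rotation":[0,0,0]},
])

```text
time: 2.23
tool_pos: [0.4642, 0.0991, 0.2311]
tool_rot: [1.0, -0.014, -0.001, -0.003]
contact_force: [0.4, 0.1, -0.8]
finger_gap: 0.0854
```

Run:
```python
from h import *
f=shot('wrist','w2'); t,r,o=tool(); print(t,o['time'],o['contact_force'])
im=f['image'].copy(); p=np.load('binder.npy')
cv2.imwrite('pics/w2b.png',cv2.resize(im[:,:],None,fx=1.5,fy=1.5)[...,::-1])
for P in [(67.5,120,12),(67.5,-115,12),(-47.5,-115,12),(-47.5,120,12),(-70,85,45),(-84,78,45),(-84,92,45),(0,-75,62),(0,5,62)]:
    c,q=np.cos(p[2]),np.sin(p[2]);P0=P;P=np.array(P)/1000;w=[p[0]+c*P[0]-q*P[1],p[1]+q*P[0]+c*P[1],p[3]+P[2]];print(P0,np.round(np.array(proj(f,w))*1.5,1))
```

```text
[0.46498301 0.09468089 0.231082  ] 2.2833 [ 0.52887419  0.09075085 -0.59897333]
(67.5, 120, 12) [209.1 -84.4]
(67.5, -115, 12) [580.2 -78.6]
(-47.5, -115, 12) [558.6 114.1]
(-47.5, 120, 12) [223.8 108.8]
(-70, 85, 45) [263.8 143. ]
(-84, 78, 45) [275.7 165.4]
(-84, 92, 45) [254.4 165. ]
(0, -75, 62) [528.6  20. ]
(0, 5, 62) [389.   17.8]
```

View pics/w2b.png

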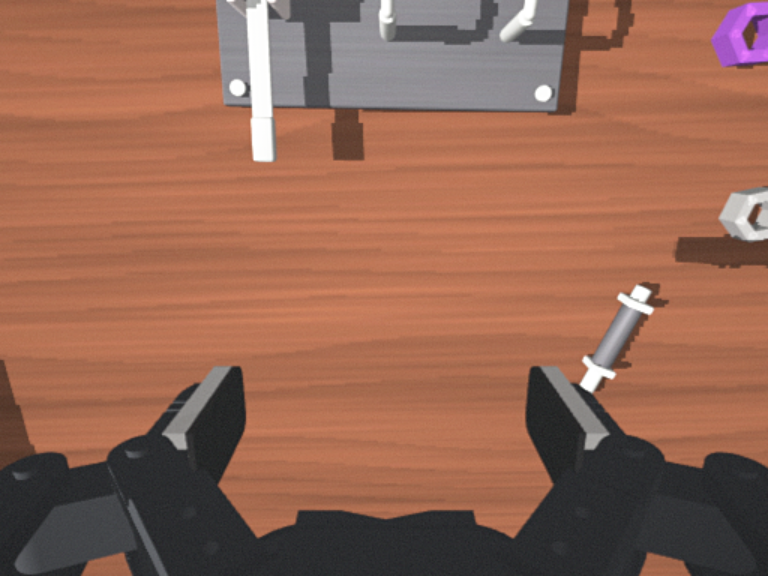

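The tab is at (263,139) and the plate's front corners at (224,105) and (556,111), so the fit holds with a shift of about +2 mm in x and −1 mm in z. Now I go to the tab.

Call:
play_rows([
  {"offset":[0.095,-0.112,0],"rotation":[0,0,0]},
  {"offset":[0.095,-0.112,0],"rotation":[0,0,0]},
  {"offset":[0.095,-0.112,0],"rotation":[0,0,0]},
  {"offset":[0,0,0.16],"rotation":[0,0,0]},
  {"offset":[0,0,0.16],"rotation":[0,0,0]},
])

```text
time: 2.7
tool_pos: [0.545, 0.1724, 0.1519]
tool_rot: [1.0, -0.02, 0.004, -0.002]
contact_force: [0.0, -0.7, -1.0]
finger_gap: 0.085
```

Call:
play_rows([
  {"offset":[0,0,0.16],"rotation":[0,0,0]},
  {"offset":[0,0,0],"rotation":[0,0,0]},
], grip=-0.3)

```text
time: 2.87
tool_pos: [0.5355, 0.1674, 0.1038]
tool_rot: [1.0, -0.021, -0.007, 0.003]
contact_force: [-1.5, 0.0, -0.3]
finger_gap: 0.0641
```

Run:
```python
from h import *
t,r,o=tool(); print(t,r.as_rotvec(),o['finger_gap'],delta([.540,.1757,.026]))
```

```text
[0.53550075 0.1673869  0.10376333] [ 3.13434352 -0.06614062 -0.02256495] 0.06406418302472135 [ 0.02100886 -0.03608694  0.31054815]
```

Call:
play_rows([
  {"offset":[0.01,-0.016,0.1],"rotation":[0,0,0]},
  {"offset":[0.01,-0.016,0.1],"rotation":[0,0,0]},
  {"offset":[0,0,0],"rotation":[0,0,0]},
  {"offset":[0,0,0],"rotation":[0,0,0]},
])

```text
time: 3.2
tool_pos: [0.5462, 0.1775, 0.0622]
tool_rot: [1.0, -0.021, -0.0, 0.0]
contact_force: [0.5, -0.4, 1.2]
finger_gap: 0.0554
```

Run:
```python
from h import *
f=shot('wrist','w3');t,r,o=tool(); print(t,r.as_rotvec(),o['finger_gap'],delta([.540,.1757,.026]))
print(proj(f,[.5415,.1757,.048]))
cv2.imwrite('pics/w3b.png',f['image'][150:,100:420,::-1])
```

```text
[0.5469528  0.17767904 0.06311736] [ 3.14084768e+00 -6.64615187e-02  2.40606058e-03] 0.0555272353800336 [-0.02767891  0.00908426  0.14842727]
(np.float64(258.0594550643063), np.float64(246.5215753148199))
```

View pics/w3b.png

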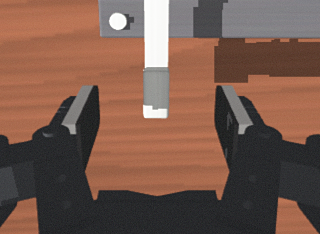

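The tab spans (255,218–268) px, centred between the jaws. I lower and pinch.

Call:
play_rows([
  {"offset":[-0.02,0.004,0.075],"rotation":[0,0,0]},
  {"offset":[0,0,0.073],"rotation":[0,0,0]},
  {"offset":[0,0,0],"rotation":[0,0,0]},
  {"offset":[0,0,0],"rotation":[0,0,0]},
])

```text
time: 3.58
tool_pos: [0.5417, 0.1773, 0.0259]
tool_rot: [1.0, -0.021, 0.001, -0.0]
contact_force: [-0.6, -1.3, -0.0]
finger_gap: 0.0556
```

Call:
play_rows([
  {"offset":[0,0,0],"rotation":[0,0,0]},
  {"offset":[0,0,0],"rotation":[0,0,0]},
  {"offset":[0,0,0],"rotation":[0,0,0]},
  {"offset":[0,0,0],"rotation":[0,0,0]},
  {"offset":[0,0,0],"rotation":[0,0,0]},
], grip=1, squeeze=40)

```text
time: 4.0
tool_pos: [0.5418, 0.1782, 0.025]
tool_rot: [1.0, -0.021, 0.001, -0.0]
contact_force: [0.7, 0.9, 2.1]
finger_gap: 0.0131
```

Call:
play_rows([
  {"offset":[0,0,0],"rotation":[0,0,0]},
  {"offset":[0,0,0],"rotation":[0,0,0]},
  {"offset":[0,0,0],"rotation":[0,0,0]},
])

```text
time: 4.25
tool_pos: [0.5418, 0.1782, 0.0247]
tool_rot: [1.0, -0.021, 0.001, -0.0]
contact_force: [1.4, 0.7, 4.1]
finger_gap: 0.0135
```

Call:
play_rows([
  {"offset":[0,0,-0.018],"rotation":[0,0,0]},
  {"offset":[0.002,0,-0.018],"rotation":[0,0,0]},
])

```text
time: 4.42
tool_pos: [0.542, 0.1781, 0.033]
tool_rot: [1.0, -0.02, 0.0, -0.0]
contact_force: [3.9, 3.2, -6.8]
finger_gap: 0.0131
```

Call:
play_rows([
  {"offset":[0.002,0,-0.018],"rotation":[0,0,0]},
  {"offset":[0.003,0,-0.018],"rotation":[0,0,0]},
  {"offset":[0,0,0],"rotation":[0,0,0]},
])

```text
time: 4.67
tool_pos: [0.5431, 0.178, 0.0429]
tool_rot: [1.0, -0.021, 0.0, -0.0]
contact_force: [3.0, 3.4, -3.5]
finger_gap: 0.0129
```

Call:
play_rows([
  {"offset":[0.004,0,-0.0175],"rotation":[0,0,0]},
  {"offset":[0.005,0,-0.0173],"rotation":[0,0,0]},
  {"offset":[0.006,0,-0.017],"rotation":[0,0,0]},
  {"offset":[0.0066,0,-0.0168],"rotation":[0,0,0]},
  {"offset":[0,0,0],"rotation":[0,0,0]},
])

```text
time: 5.08
tool_pos: [0.5479, 0.1778, 0.0601]
tool_rot: [1.0, -0.02, -0.0, -0.0]
contact_force: [0.8, 4.9, -0.9]
finger_gap: 0.0132
```

Call:
play_rows([
  {"offset":[0.0074,0,-0.0164],"rotation":[0,0,0]},
  {"offset":[0.0082,0,-0.016],"rotation":[0,0,0]},
  {"offset":[0.009,0,-0.0156],"rotation":[0,0,0]},
  {"offset":[0.0098,0,-0.0151],"rotation":[0,0,0]},
  {"offset":[0,0,0],"rotation":[0,0,0]},
])

```text
time: 5.5
tool_pos: [0.5563, 0.1774, 0.0759]
tool_rot: [1.0, -0.02, -0.001, -0.0]
contact_force: [-0.5, 5.5, 0.6]
finger_gap: 0.0132
```

Call:
play_rows([
  {"offset":[0.0105,0,-0.0146],"rotation":[0,0,0]},
  {"offset":[0.0113,0,-0.014],"rotation":[0,0,0]},
  {"offset":[0,0,0],"rotation":[0,0,0]},
])

```text
time: 5.75
tool_pos: [0.5616, 0.1772, 0.0829]
tool_rot: [1.0, -0.02, -0.001, -0.0]
contact_force: [-1.3, 5.0, 0.5]
finger_gap: 0.0133
```

Call:
play_rows([
  {"offset":[0.0119,0,-0.0135],"rotation":[0,0,0]},
  {"offset":[0.0126,0,-0.0129],"rotation":[0,0,0]},
  {"offset":[0.0132,0,-0.0122],"rotation":[0,0,0]},
  {"offset":[0.0138,0,-0.0115],"rotation":[0,0,0]},
  {"offset":[0,0,0],"rotation":[0,0,0]},
])

```text
time: 6.17
tool_pos: [0.5743, 0.1766, 0.0954]
tool_rot: [1.0, -0.021, -0.001, -0.0]
contact_force: [-0.7, 4.4, 1.2]
finger_gap: 0.0132
```

Call:
play_rows([
  {"offset":[0.0144,0,-0.0108],"rotation":[0,0,0]},
  {"offset":[0.0149,0,-0.0101],"rotation":[0,0,0]},
  {"offset":[0,0,0],"rotation":[0,0,0]},
])

```text
time: 6.42
tool_pos: [0.5816, 0.1763, 0.1006]
tool_rot: [1.0, -0.021, -0.001, -0.0]
contact_force: [-1.3, 5.0, 0.4]
finger_gap: 0.013
```

Run:
```python
from h import *
f=shot('side','s2'); t,r,o=tool(); print(t,o['contact_force'],o['ft_torque'])
cv2.imwrite('pics/s2b.png',cv2.resize(f['image'][80:220,120:330],None,fx=3,fy=3,interpolation=2)[...,::-1])
```

```text
[0.58150062 0.17627554 0.10046791] [-0.79073594  4.82592464  2.48305235] [ 0.98141034  0.56943344 -0.00132739]
```

View pics/s2b.png

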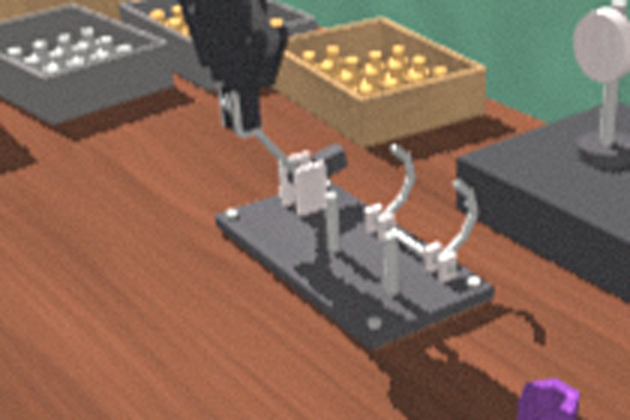

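The lever is at about 1.0 rad and the rings have swung well away to +x. I ride the last bit, release and retreat upward.

Call:
play_rows([
  {"offset":[0.0154,0,-0.0093],"rotation":[0,0,0]},
  {"offset":[0.0158,0,-0.0086],"rotation":[0,0,0]},
  {"offset":[0,0,0],"rotation":[0,0,0]},
  {"offset":[0,0,0],"rotation":[0,0,0]},
])

```text
time: 6.8
tool_pos: [0.5896, 0.1759, 0.105]
tool_rot: [1.0, -0.021, -0.0, -0.0]
contact_force: [-1.0, 5.9, 5.4]
finger_gap: 0.0129
```

Call:
play_rows([
  {"offset":[0,0,0],"rotation":[0,0,0]},
  {"offset":[0,0,0],"rotation":[0,0,0]},
  {"offset":[0,0,0],"rotation":[0,0,0]},
  {"offset":[0,0,0],"rotation":[0,0,0]},
  {"offset":[0,0,0],"rotation":[0,0,0]},
], grip=-0.2)

```text
time: 7.22
tool_pos: [0.5902, 0.1746, 0.1044]
tool_rot: [1.0, -0.021, -0.0, 0.001]
contact_force: [0.6, 0.9, -0.9]
finger_gap: 0.0511
```

Call:
play_rows([
  {"offset":[0,0,-0.12],"rotation":[0,0,0]},
  {"offset":[0,0,-0.14],"rotation":[0,0,0]},
  {"offset":[0,0,-0.14],"rotation":[0,0,0]},
  {"offset":[0,0,0],"rotation":[0,0,0]},
])

```text
time: 7.55
tool_pos: [0.5946, 0.1763, 0.2114]
tool_rot: [1.0, -0.021, 0.006, -0.002]
contact_force: [0.8, 0.2, 0.4]
finger_gap: 0.0512
```

Run:
```python
from h import *
t,r,o=tool(); print(t,r.as_rotvec(),o['contact_force'],o['finger_gap'],delta([.5505,-.2185,.20]))
f=manip.grab_frame('side'); cv2.imwrite('pics/s3.png',cv2.resize(f['image'][80:220,120:330],None,fx=3,fy=3,interpolation=2)[...,::-1])
```

```text
[0.59463365 0.17628128 0.21140839] [-3.13710997  0.06601849 -0.01931356] [0.75817942 0.17443168 0.35226856] 0.051191967980424836 [-0.11045552  1.58532053  0.03796574]
```

View pics/s3.png

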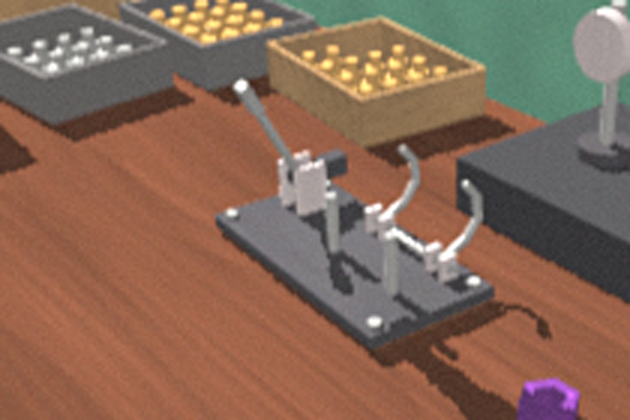

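The lever is fully up and the rings are wide open; the outer post's foot is at about (250,178) px, as predicted. Next is the nut: I refine its centre and angle from the earlier wrist picture while travelling.

Call:
play_rows([
  {"offset":[-0.011,0.158,0],"rotation":[0,0,0]},
  {"offset":[-0.011,0.158,0],"rotation":[0,0,0]},
  {"offset":[-0.011,0.158,0],"rotation":[0,0,0]},
  {"offset":[-0.011,0.158,0],"rotation":[0,0,0]},
  {"offset":[-0.011,0.158,0],"rotation":[0,0,0]},
])

```text
time: 8.02
tool_pos: [0.5669, -0.0231, 0.2035]
tool_rot: [1.0, -0.02, -0.001, 0.0]
contact_force: [1.3, -0.3, 0.6]
finger_gap: 0.0508
```

Call:
play_rows([
  {"offset":[-0.011,0.158,0],"rotation":[0,0,0]},
  {"offset":[-0.011,0.158,0],"rotation":[0,0,0]},
  {"offset":[-0.011,0.158,0],"rotation":[0,0,0]},
  {"offset":[-0.011,0.158,0],"rotation":[0,0,0]},
  {"offset":[-0.011,0.158,0],"rotation":[0,0,0]},
])

```text
time: 8.43
tool_pos: [0.5449, -0.2198, 0.2034]
tool_rot: [1.0, -0.021, -0.001, -0.0]
contact_force: [0.7, 0.2, -0.5]
finger_gap: 0.0516
```

Run:
```python
from h import *
def meas(f,u0,v0,w,h,z=.018):
    im=f['image'][v0-h:v0+h,u0-w:u0+w]; hs=cv2.cvtColor(im,cv2.COLOR_RGB2HSV)
    m=cv2.inRange(hs,(18,70,150),(40,255,255)); m=cv2.morphologyEx(m,cv2.MORPH_OPEN,np.ones((2,2)))
    c=max(cv2.findContours(m,0,1)[0],key=cv2.contourArea); hu=cv2.convexHull(c)
    P=np.array([onz(f,q[0][0]+u0-w,q[0][1]+v0-h,z)[:2] for q in cv2.findContours(cv2.fillPoly(np.zeros_like(m),[hu],255),0,1)[0][0]])
    M=cv2.moments((P*1e5).astype(np.float32)); c0=np.array([M['m10'],M['m01']])/M['m00']/1e5
    d=P-c0;a=np.arctan2(d[:,1],d[:,0]);r=np.hypot(*d.T)
    print(c0,cv2.contourArea(c),'size',(np.ptp(P,0)*1000).round(1),'vertex',np.degrees(np.angle(np.sum((r-r.mean())*np.exp(6j*a))))/6)
f=load('w1'); print(cv2.cvtColor(f['image'],cv2.COLOR_RGB2HSV)[[130,142,156,150],[235,220,235,245]])
meas(f,232,143,25,25)
g=shot('wrist','w4'); t,r,o=tool();print(t,o['contact_force']); u,v=proj(g,[.5505,-.2185,.018]);print(u,v)
meas(g,int(u),int(v),40,40)
cv2.imwrite('pics/w4b.png',cv2.resize(g['image'],None,fx=1.2,fy=1.2)[...,::-1])
```

```text
[[ 30  72 255]
 [ 30  69 255]
 [ 30  35 255]
 [ 30  58 255]]
[ 0.5418002  -0.22798816] 66.5 size [26.7 15.1] vertex -18.33211889368174
[ 0.5421756  -0.2322837   0.20365622] [-1.14178075 -8.35040377  0.85230696]
254.02847342945543 162.94364517205491
[ 0.55678111 -0.20983394] 65.5 size [31.2 19.5] vertex -26.914442335900578
```

```bash
cat >> h.py <<'E'
def meas(f,u0,v0,w,z=.018):
    im=f['image'][v0-w:v0+w,u0-w:u0+w]; hs=cv2.cvtColor(im,cv2.COLOR_RGB2HSV)
    m=cv2.inRange(hs,(24,25,215),(36,255,255)); m=cv2.morphologyEx(m,cv2.MORPH_CLOSE,np.ones((3,3)))
    c=max(cv2.findContours(m,0,1)[0],key=cv2.contourArea); hu=cv2.convexHull(c)
    P=np.array([onz(f,q[0][0]+u0-w,q[0][1]+v0-w,z)[:2] for q in cv2.findContours(cv2.fillPoly(np.zeros_like(m),[hu],255),0,1)[0][0]])
    M=cv2.moments(((P-P.mean(0))*1e5).astype(np.float32)); c0=P.mean(0)+np.array([M['m10'],M['m01']])/M['m00']/1e5
    d=P-c0;a=np.arctan2(d[:,1],d[:,0]);r=np.hypot(*d.T)
    print(c0,cv2.contourArea(c),'size',(np.ptp(P,0)*1000).round(1),'vertex',np.degrees(np.angle(np.sum((r-r.mean())*np.exp(6j*a))))/6)
    return c0
E
python3 - <<'E'
from h import *
meas(load('w1'),232,143,25); g=load('w4'); meas(g,254,163,40)
c=meas(shot('wrist','w5'),254,163,40); print(tool()[0]); print(delta([*c,.1]))
E
```

```text
[ 0.55118683 -0.21839039] 873.5 size [40.2 37.6] vertex 6.862862802283122
[ 0.55049739 -0.22050319] 997.0 size [39.6 37.6] vertex 6.399199013704245
[ 0.55052297 -0.21937141] 991.5 size [41.6 37.3] vertex 5.850433294941973
[ 0.54272177 -0.22843398  0.20354415]
[ 0.03033953 -0.04074009  0.41382344]
```

View pics/w4b.png

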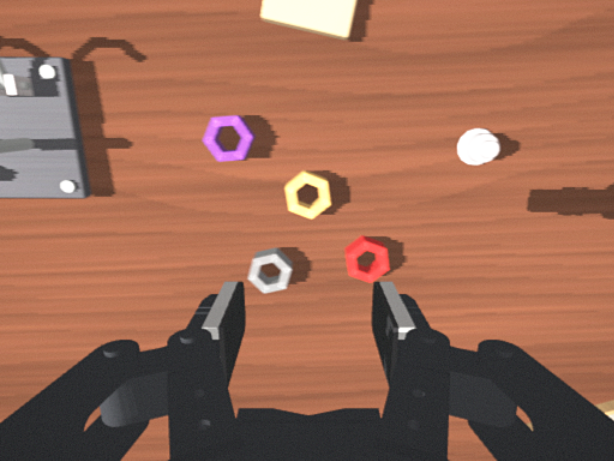

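The brass nut is at (308,195) in the picture, which is world (0.5507, −0.219), with its flats about 8.7° off the jaws. The neighbours are clear of the fingers. I turn, centre and descend.

Call:
play_rows([
  {"offset":[0.03,-0.04,0],"rotation":[0,0,-0.024]},
  {"offset":[0,0,0.14],"rotation":[0,0,-0.024]},
  {"offset":[0,0,0.16],"rotation":[0,0,0]},
  {"offset":[0,0,0.16],"rotation":[0,0,0]},
  {"offset":[0,0,0],"rotation":[0,0,0]},
])

```text
time: 8.95
tool_pos: [0.5477, -0.2059, 0.0811]
tool_rot: [0.998, 0.055, -0.008, -0.003]
contact_force: [-1.2, 0.7, -0.5]
finger_gap: 0.0516
```

Call:
play_rows([
  {"offset":[0,0,0],"rotation":[0,0,0]},
  {"offset":[0,0,0],"rotation":[0,0,0]},
])

```text
time: 9.12
tool_pos: [0.5551, -0.2086, 0.0909]
tool_rot: [0.999, 0.055, 0.001, 0.0]
contact_force: [0.5, -0.3, 0.2]
finger_gap: 0.0513
```

Run:
```python
from h import *
t,r,o=tool();print(t,r.as_matrix()[:2,:2].round(3),o['contact_force'],delta([.5507,-.2190,.005]),o['finger_gap'])
```

```text
[ 0.55510435 -0.20858521  0.09090167] [[ 0.994  0.109]
 [ 0.109 -0.994]] [ 0.52391642 -0.34483786  0.2121515 ] [-0.02256986  0.03914974  0.34361215] 0.0513182752870803
```

Call:
play_rows([
  {"offset":[-0.022,0.039,0.0],"rotation":[0,0,0]},
  {"offset":[0,0,0.12],"rotation":[0,0,0]},
  {"offset":[0,0,0.12],"rotation":[0,0,0]},
  {"offset":[0,0,0.04],"rotation":[0,0,0]},
  {"offset":[0,0,0],"rotation":[0,0,0]},
])

```text
time: 9.53
tool_pos: [0.549, -0.2191, 0.0193]
tool_rot: [0.999, 0.054, -0.001, -0.0]
contact_force: [-0.2, -0.0, -0.1]
finger_gap: 0.0509
```

Call:
play_rows([
  {"offset":[0,0,0.03],"rotation":[0,0,0]},
  {"offset":[0,0,0.032],"rotation":[0,0,0]},
  {"offset":[0,0,0],"rotation":[0,0,0]},
  {"offset":[0,0,0],"rotation":[0,0,0]},
])

```text
time: 9.87
tool_pos: [0.5502, -0.2187, 0.0046]
tool_rot: [0.998, 0.055, 0.0, 0.0]
contact_force: [-0.3, 0.4, 0.8]
finger_gap: 0.051
```

Call:
play_rows([
  {"offset":[0,0,0],"rotation":[0,0,0]},
  {"offset":[0,0,0],"rotation":[0,0,0]},
  {"offset":[0,0,0],"rotation":[0,0,0]},
  {"offset":[0,0,0],"rotation":[0,0,0]},
  {"offset":[0,0,0],"rotation":[0,0,0]},
], grip=1, squeeze=40)

```text
time: 10.28
tool_pos: [0.5505, -0.2187, 0.005]
tool_rot: [0.998, 0.055, 0.001, 0.0]
contact_force: [0.1, 0.6, 5.7]
finger_gap: 0.0353
```

Call:
play_rows([
  {"offset":[0,0,0],"rotation":[0,0,0]},
  {"offset":[0,0,0],"rotation":[0,0,0]},
])

```text
time: 10.45
tool_pos: [0.5505, -0.2187, 0.005]
tool_rot: [0.998, 0.055, 0.001, 0.0]
contact_force: [0.2, 0.6, 5.9]
finger_gap: 0.0347
```

The nut is gripped, with a gap of 35 mm. Now lift and carry it.

Call:
play_rows([
  {"offset":[0,0,-0.08],"rotation":[0,0,0]},
  {"offset":[0,0,-0.16],"rotation":[0,0,0]},
  {"offset":[0,0,-0.16],"rotation":[0,0,0]},
  {"offset":[0,0,-0.08],"rotation":[0,0,0]},
  {"offset":[0.026,-0.075,0],"rotation":[0,0,0]},
])

```text
time: 10.87
tool_pos: [0.556, -0.2059, 0.1292]
tool_rot: [0.999, 0.051, 0.004, 0.004]
contact_force: [-0.2, -0.6, -0.7]
finger_gap: 0.0351
```

Call:
play_rows([
  {"offset":[0.053,-0.15,0],"rotation":[0,0,0]},
  {"offset":[0.053,-0.15,0],"rotation":[0,0,0]},
  {"offset":[0.053,-0.15,0],"rotation":[0,0,0]},
  {"offset":[0.053,-0.15,0],"rotation":[0,0,0]},
  {"offset":[0.053,-0.15,0],"rotation":[0,0,0]},
])

```text
time: 11.28
tool_pos: [0.5995, -0.0037, 0.124]
tool_rot: [0.999, 0.055, -0.0, 0.0]
contact_force: [0.4, 0.3, -1.2]
finger_gap: 0.0348
```

Call:
play_rows([
  {"offset":[0.026,-0.074,0],"rotation":[0,0,0]},
  {"offset":[0,0,0],"rotation":[0,0,0]},
  {"offset":[0,0,0],"rotation":[0,0,0]},
  {"offset":[0,0,0],"rotation":[0,0,0]},
])

```text
time: 11.62
tool_pos: [0.6036, 0.0121, 0.1239]
tool_rot: [0.999, 0.054, -0.001, 0.001]
contact_force: [-0.3, -1.3, -1.1]
finger_gap: 0.035
```

Run:
```python
from h import *
f=shot('wrist','w6');s=shot('side','s6');tp=shot('top','t6');t,r,o=tool();print(t,o['contact_force'],o['finger_gap'],delta([.6045,.013,.125]))
print('post top/foot wrist',proj(f,[.6045,.013,.065]),proj(f,[.6045,.013,.015]),'side',proj(s,[.6045,.013,.065]),proj(s,[.6045,.013,.015]))
n=[*t[:2],.12-.0];print('nut bottom ctr side',proj(s,[t[0],t[1],t[2]-.005]), proj(f,[t[0],t[1],t[2]-.005]))
a=cv2.resize(f['image'],(560,420));b=cv2.resize(s['image'][90:215,190:320],None,fx=4,fy=4,interpolation=2)[:,:]
cv2.imwrite('pics/w6b.png',np.hstack([cv2.resize(f['image'][130:384,120:400],(400,363)),cv2.resize(b,(378,363))])[...,::-1])
```

```text
[0.6037588  0.01124442 0.12407075] [-1.11321811 -0.69339882 -1.81647732] 0.03491918236852246 [ 0.00369319 -0.00666198 -0.0037279 ]
post top/foot wrist (np.float64(253.2221169660033), np.float64(208.0343013443748)) (np.float64(253.75498929353788), np.float64(187.320842163963)) side (np.float64(251.0637318756659), np.float64(158.91290721711027)) (np.float64(251.51930424995587), np.float64(178.36901287186242))
nut bottom ctr side (np.float64(250.77436848622543), np.float64(136.6673357082373)) (np.float64(255.59192859403848), np.float64(246.00747128550242))
```

View pics/w6b.png

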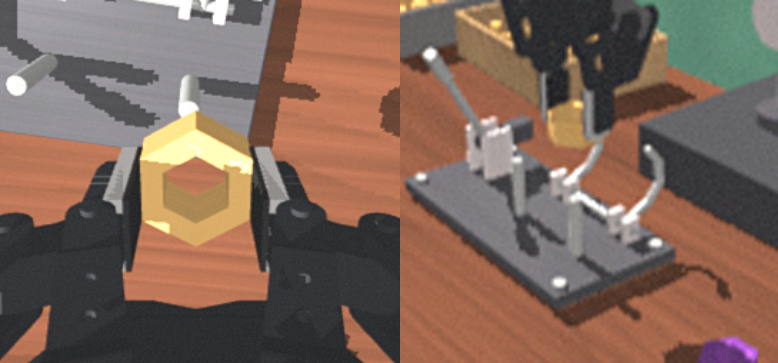

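The post foot is at about (253.7,186) in the wrist view and (250.5,177.5) in the side view, within a pixel of prediction. The nut hangs level over the post, so I lower it, feeling for contact.

Call:
play_rows([
  {"offset":[0.004,-0.007,0.06],"rotation":[0,0,0]},
  {"offset":[0,0,0.08],"rotation":[0,0,0]},
  {"offset":[0,0,0.08],"rotation":[0,0,0]},
  {"offset":[0,0,0.04],"rotation":[0,0,0]},
  {"offset":[0,0,0],"rotation":[0,0,0]},
])

```text
time: 12.18
tool_pos: [0.603, 0.0141, 0.0569]
tool_rot: [0.999, 0.054, -0.002, 0.0]
contact_force: [-0.6, 0.1, -1.2]
finger_gap: 0.0354
```

Call:
play_rows([
  {"offset":[0,0,0.04],"rotation":[0,0,0]},
  {"offset":[0,0,0.04],"rotation":[0,0,0]},
  {"offset":[0,0,0.02],"rotation":[0,0,0]},
  {"offset":[0,0,0],"rotation":[0,0,0]},
  {"offset":[0,0,0],"rotation":[0,0,0]},
])

```text
time: 12.6
tool_pos: [0.6049, 0.0154, 0.034]
tool_rot: [0.998, 0.055, -0.0, 0.0]
contact_force: [0.1, -0.5, -1.5]
finger_gap: 0.0348
```

Call:
play_rows([
  {"offset":[0,0,0.008],"rotation":[0,0,0]},
  {"offset":[0,0,0.008],"rotation":[0,0,0]},
  {"offset":[0,0,0],"rotation":[0,0,0]},
])

```text
time: 12.85
tool_pos: [0.6049, 0.0154, 0.0301]
tool_rot: [0.998, 0.055, 0.0, 0.0]
contact_force: [-0.1, 0.7, -0.7]
finger_gap: 0.0349
```

Call:
play_rows([
  {"offset":[0,0.006,0.008],"rotation":[0,0,0]},
  {"offset":[0,0,0.008],"rotation":[0,0,0]},
  {"offset":[0,0,0.008],"rotation":[0,0,0]},
  {"offset":[0,0,0],"rotation":[0,0,0]},
  {"offset":[0,0,0],"rotation":[0,0,0]},
])

```text
time: 13.27
tool_pos: [0.6049, 0.0139, 0.0239]
tool_rot: [0.999, 0.055, -0.0, 0.0]
contact_force: [0.3, -0.3, -1.5]
finger_gap: 0.0347
```

Call:
play_rows([
  {"offset":[0,0,0.006],"rotation":[0,0,0]},
  {"offset":[0,0,0.006],"rotation":[0,0,0]},
  {"offset":[0,0,0],"rotation":[0,0,0]},
])

```text
time: 13.52
tool_pos: [0.6052, 0.0139, 0.0215]
tool_rot: [0.998, 0.055, 0.0, 0.0]
contact_force: [-1.2, 0.2, 2.9]
finger_gap: 0.0348
```

Call:
play_rows([
  {"offset":[0,0,0.003],"rotation":[0,0,0]},
  {"offset":[0,0,0],"rotation":[0,0,0]},
  {"offset":[0,0,0],"rotation":[0,0,0]},
])

```text
time: 13.77
tool_pos: [0.6053, 0.0139, 0.0214]
tool_rot: [0.999, 0.055, 0.0, 0.0]
contact_force: [-1.3, 0.2, 9.1]
finger_gap: 0.0346
```

The force rises steeply at z = 0.0214, so the nut is on the plate. I release and lift straight out.

Call:
play_rows([
  {"offset":[0,0,-0.003],"rotation":[0,0,0]},
  {"offset":[0,0,0],"rotation":[0,0,0]},
  {"offset":[0,0,0],"rotation":[0,0,0]},
  {"offset":[0,0,0],"rotation":[0,0,0]},
  {"offset":[0,0,0],"rotation":[0,0,0]},
], grip=-0.2)

```text
time: 14.18
tool_pos: [0.605, 0.0139, 0.0209]
tool_rot: [0.999, 0.055, -0.0, 0.0]
contact_force: [-0.2, -0.2, 0.0]
finger_gap: 0.0511
```

Call:
play_rows([
  {"offset":[0,0,-0.04],"rotation":[0,0,0]},
  {"offset":[0,0,-0.1],"rotation":[0,0,0]},
  {"offset":[0,0,-0.15],"rotation":[0,0,0]},
  {"offset":[0,0,-0.15],"rotation":[0,0,0]},
  {"offset":[0,0,-0.15],"rotation":[0,0,0]},
])

```text
time: 14.6
tool_pos: [0.6046, 0.0138, 0.1707]
tool_rot: [0.999, 0.055, -0.0, 0.0]
contact_force: [0.2, 0.3, -0.9]
finger_gap: 0.0511
```

Call:
play_rows([
  {"offset":[0,0,-0.15],"rotation":[0,0,0.024]},
  {"offset":[0,0,0],"rotation":[0,0,0.024]},
  {"offset":[0,0,0],"rotation":[0,0,0]},
  {"offset":[0,0,0],"rotation":[0,0,0]},
])

```text
time: 14.93
tool_pos: [0.6045, 0.0139, 0.2064]
tool_rot: [1.0, -0.02, -0.0, 0.0]
contact_force: [0.1, 0.2, -0.6]
finger_gap: 0.051
```

Run:
```python
from h import *
s=shot('side','s7');t,r,o=tool();print(t,r.as_matrix()[:2,:2].round(3),o['contact_force'],o['finger_gap'],delta([.5905,.1757,.205]))
cv2.imwrite('pics/s7b.png',cv2.resize(s['image'][80:220,150:320],None,fx=4,fy=4,interpolation=2)[...,::-1])
```

```text
[0.60396889 0.01393307 0.20539276] [[ 0.999 -0.039]
 [-0.039 -0.999]] [ 0.43587367 -0.19790824 -0.43951802] 0.05113443472639919 [-0.07904087 -0.64447803  0.00150685]
```

View pics/s7b.png

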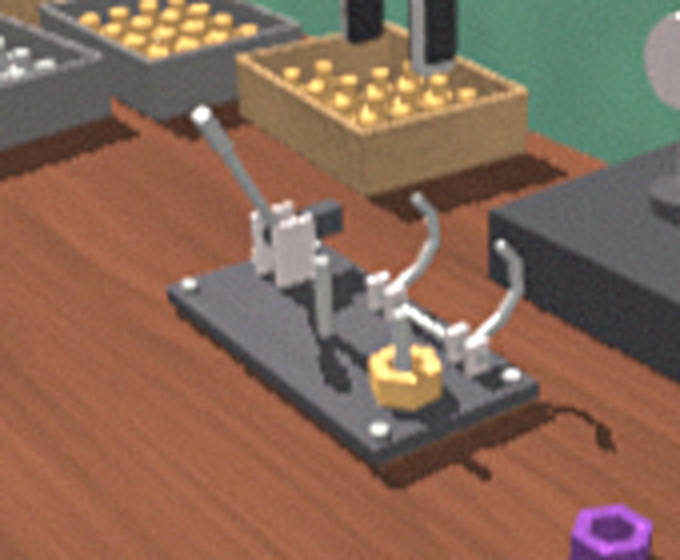

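The nut lies flat over the outer post, the lever is up and the rings are open. Now back to the tab.

Call:
play_rows([
  {"offset":[-0.016,-0.13,0],"rotation":[0,0,0]},
  {"offset":[-0.016,-0.13,0],"rotation":[0,0,0]},
  {"offset":[-0.016,-0.13,0],"rotation":[0,0,0]},
  {"offset":[-0.016,-0.13,0],"rotation":[0,0,0]},
  {"offset":[-0.016,-0.13,0],"rotation":[0,0,0]},
])

```text
time: 15.4
tool_pos: [0.5902, 0.1781, 0.2042]
tool_rot: [1.0, -0.02, -0.002, 0.001]
contact_force: [-0.4, -0.7, -0.1]
finger_gap: 0.0515
```

Call:
play_rows([
  {"offset":[0,0,0],"rotation":[0,0,0]},
  {"offset":[0,0,0],"rotation":[0,0,0]},
  {"offset":[0,0,0],"rotation":[0,0,0]},
])

```text
time: 15.65
tool_pos: [0.591, 0.176, 0.2047]
tool_rot: [1.0, -0.02, -0.001, 0.001]
contact_force: [0.8, -0.7, -0.2]
finger_gap: 0.0511
```

Run:
```python
from h import *
t,r,o=tool();print(t,o['contact_force'],delta([.5905,.1765,.1045]))
```

```text
[0.59098151 0.1760152  0.2046686 ] [ 0.81653014 -0.65400871 -0.23718739] [-0.00097849 -0.00275581  0.40067307]
```

Call:
play_rows([
  {"offset":[-0.001,-0.003,0.12],"rotation":[0,0,0]},
  {"offset":[0,0,0.14],"rotation":[0,0,0]},
  {"offset":[0,0,0.1],"rotation":[0,0,0]},
  {"offset":[0,0,0.04],"rotation":[0,0,0]},
  {"offset":[0,0,0],"rotation":[0,0,0]},
])

```text
time: 16.07
tool_pos: [0.5898, 0.1752, 0.1033]
tool_rot: [1.0, -0.022, -0.003, 0.002]
contact_force: [-0.1, -0.8, -0.0]
finger_gap: 0.0511
```

Call:
play_rows([
  {"offset":[0,0,0],"rotation":[0,0,0]},
  {"offset":[0,0,0],"rotation":[0,0,0]},
  {"offset":[0,0,0],"rotation":[0,0,0]},
  {"offset":[0,0,0],"rotation":[0,0,0]},
  {"offset":[0,0,0],"rotation":[0,0,0]},
], grip=1, squeeze=40)

```text
time: 16.48
tool_pos: [0.5926, 0.1761, 0.1079]
tool_rot: [1.0, -0.021, 0.001, 0.001]
contact_force: [-2.0, -4.7, 7.3]
finger_gap: 0.0132
```

Call:
play_rows([
  {"offset":[0,0,0],"rotation":[0,0,0]},
  {"offset":[0,0,0],"rotation":[0,0,0]},
  {"offset":[0,0,0],"rotation":[0,0,0]},
])

```text
time: 16.73
tool_pos: [0.5926, 0.1761, 0.1079]
tool_rot: [1.0, -0.021, 0.001, 0.001]
contact_force: [-0.9, -4.2, 8.2]
finger_gap: 0.0131
```

Call:
play_rows([
  {"offset":[-0.0158,0,0.006],"rotation":[0,0,0]},
  {"offset":[-0.0154,0,0.0085],"rotation":[0,0,0]},
  {"offset":[0,0,0],"rotation":[0,0,0]},
])

```text
time: 16.98
tool_pos: [0.5898, 0.1762, 0.1063]
tool_rot: [1.0, -0.022, 0.007, 0.0]
contact_force: [5.8, -5.9, 12.1]
finger_gap: 0.0128
```

Call:
play_rows([
  {"offset":[-0.0149,0,0.0101],"rotation":[0,0,0]},
  {"offset":[-0.0144,0,0.0108],"rotation":[0,0,0]},
  {"offset":[0,0,0],"rotation":[0,0,0]},
])

```text
time: 17.23
tool_pos: [0.5845, 0.1765, 0.1025]
tool_rot: [1.0, -0.022, 0.009, -0.0]
contact_force: [5.5, -6.4, 20.3]
finger_gap: 0.0129
```

Call:
play_rows([
  {"offset":[0,0,-0.008],"rotation":[0,0,0]},
  {"offset":[0,0,0],"rotation":[0,0,0]},
])

```text
time: 17.4
tool_pos: [0.5849, 0.1765, 0.1029]
tool_rot: [1.0, -0.022, 0.009, -0.0]
contact_force: [8.2, -5.7, 6.8]
finger_gap: 0.0132
```

Run:
```python
from h import *
s=shot('side','s8');t,r,o=tool();print(t,r.as_matrix().round(3),o['contact_force'],o['ft_torque'],o['finger_gap'])
cv2.imwrite('pics/s8b.png',np.hstack([cv2.resize(x[50:170,130:290],None,fx=2.5,fy=2.5,interpolation=2) for x in (s['image'],load('s2')['image'])])[...,::-1])
```

```text
[0.58490193 0.17645622 0.10295641] [[ 0.999 -0.044  0.017]
 [-0.044 -0.999  0.   ]
 [ 0.017 -0.001 -1.   ]] [ 8.49568318 -6.12129967  7.26853256] [-1.20457628 -1.98539166 -0.00694657] 0.013215658216439783
```

Call:
play_rows([
  {"offset":[-0.0154,0,0.0095],"rotation":[0,0,0]},
  {"offset":[-0.0148,0,0.0104],"rotation":[0,0,0]},
  {"offset":[0,0,0],"rotation":[0,0,0]},
  {"offset":[0,0,0],"rotation":[0,0,0]},
])

```text
time: 17.78
tool_pos: [0.5789, 0.1768, 0.0989]
tool_rot: [1.0, -0.022, 0.01, -0.001]
contact_force: [10.0, -6.2, 11.8]
finger_gap: 0.0132
```

Call:
play_rows([
  {"offset":[-0.0146,0,0.0095],"rotation":[0,0,0]},
  {"offset":[-0.014,0,0.011],"rotation":[0,0,0]},
  {"offset":[0,0,0],"rotation":[0,0,0]},
  {"offset":[0,0,0],"rotation":[0,0,0]},
])

```text
time: 18.12
tool_pos: [0.5717, 0.1771, 0.0935]
tool_rot: [1.0, -0.022, 0.01, -0.001]
contact_force: [9.7, -6.2, 10.8]
finger_gap: 0.0133
```

Call:
play_rows([
  {"offset":[-0.0134,0,0.012],"rotation":[0,0,0]},
  {"offset":[-0.0128,0,0.0128],"rotation":[0,0,0]},
  {"offset":[-0.0121,0,0.0135],"rotation":[0,0,0]},
  {"offset":[0,0,0],"rotation":[0,0,0]},
  {"offset":[0,0,0],"rotation":[0,0,0]},
])

```text
time: 18.53
tool_pos: [0.5613, 0.1775, 0.0836]
tool_rot: [1.0, -0.022, 0.009, -0.001]
contact_force: [8.4, -6.5, 11.1]
finger_gap: 0.0132
```

Call:
play_rows([
  {"offset":[-0.0114,0,0.0142],"rotation":[0,0,0]},
  {"offset":[-0.0107,0,0.0148],"rotation":[0,0,0]},
  {"offset":[-0.01,0,0.0153],"rotation":[0,0,0]},
  {"offset":[0,0,0],"rotation":[0,0,0]},
  {"offset":[0,0,0],"rotation":[0,0,0]},
])

```text
time: 18.95
tool_pos: [0.5524, 0.1779, 0.072]
tool_rot: [1.0, -0.023, 0.008, -0.0]
contact_force: [6.9, -6.4, 9.4]
finger_gap: 0.0129
```

Call:
play_rows([
  {"offset":[-0.009,0,0.0159],"rotation":[0,0,0]},
  {"offset":[-0.0082,0,0.0164],"rotation":[0,0,0]},
  {"offset":[-0.0074,0,0.0168],"rotation":[0,0,0]},
  {"offset":[0,0,0],"rotation":[0,0,0]},
  {"offset":[0,0,0],"rotation":[0,0,0]},
])

```text
time: 19.37
tool_pos: [0.5451, 0.1783, 0.0593]
tool_rot: [1.0, -0.022, 0.007, -0.0]
contact_force: [6.2, -5.8, 9.6]
finger_gap: 0.0133
```

Call:
play_rows([
  {"offset":[-0.006,0,0.0172],"rotation":[0,0,0]},
  {"offset":[-0.005,0,0.0175],"rotation":[0,0,0]},
  {"offset":[-0.004,0,0.0177],"rotation":[0,0,0]},
  {"offset":[0,0,0],"rotation":[0,0,0]},
  {"offset":[0,0,0],"rotation":[0,0,0]},
])

```text
time: 19.78
tool_pos: [0.5401, 0.1785, 0.0458]
tool_rot: [1.0, -0.022, 0.006, -0.0]
contact_force: [3.9, -5.5, 9.9]
finger_gap: 0.0131
```

Call:
play_rows([
  {"offset":[-0.003,0,0.018],"rotation":[0,0,0]},
  {"offset":[-0.002,0,0.018],"rotation":[0,0,0]},
  {"offset":[0,0,0],"rotation":[0,0,0]},
  {"offset":[0,0,0],"rotation":[0,0,0]},
])

```text
time: 20.12
tool_pos: [0.5379, 0.1786, 0.0366]
tool_rot: [1.0, -0.022, 0.005, 0.0]
contact_force: [2.8, -5.5, 10.5]
finger_gap: 0.0132
```

Call:
play_rows([
  {"offset":[-0.001,0,0.012],"rotation":[0,0,0]},
  {"offset":[0,0,0],"rotation":[0,0,0]},
  {"offset":[0,0,0],"rotation":[0,0,0]},
])

```text
time: 20.37
tool_pos: [0.5374, 0.1786, 0.0336]
tool_rot: [1.0, -0.022, 0.005, 0.0]
contact_force: [2.5, -6.1, 10.3]
finger_gap: 0.0131
```

Call:
play_rows([
  {"offset":[-0.001,0,0.01],"rotation":[0,0,0]},
  {"offset":[0,0,0.006],"rotation":[0,0,0]},
  {"offset":[0,0,0],"rotation":[0,0,0]},
  {"offset":[0,0,0],"rotation":[0,0,0]},
])

```text
time: 20.7
tool_pos: [0.5368, 0.1786, 0.0296]
tool_rot: [1.0, -0.022, 0.004, 0.0]
contact_force: [2.3, -6.4, 10.8]
finger_gap: 0.013
```

Call:
play_rows([
  {"offset":[0,0,0.008],"rotation":[0,0,0]},
  {"offset":[0,0,0],"rotation":[0,0,0]},
  {"offset":[0,0,0],"rotation":[0,0,0]},
])

```text
time: 20.95
tool_pos: [0.5366, 0.1786, 0.0275]
tool_rot: [1.0, -0.022, 0.004, 0.0]
contact_force: [2.0, -5.1, 11.1]
finger_gap: 0.0134
```

Call:
play_rows([
  {"offset":[0,0,0.004],"rotation":[0,0,0]},
  {"offset":[0,0,0],"rotation":[0,0,0]},
  {"offset":[0,0,0],"rotation":[0,0,0]},
])

```text
time: 21.2
tool_pos: [0.5365, 0.1786, 0.0266]
tool_rot: [1.0, -0.022, 0.004, 0.0]
contact_force: [0.3, -4.8, 11.7]
finger_gap: 0.0132
```

Call:
play_rows([
  {"offset":[0,0,0.006],"rotation":[0,0,0]},
  {"offset":[0,0,0],"rotation":[0,0,0]},
  {"offset":[0,0,0],"rotation":[0,0,0]},
])

```text
time: 21.45
tool_pos: [0.5365, 0.1786, 0.025]
tool_rot: [1.0, -0.022, 0.004, 0.0]
contact_force: [2.4, -5.6, 10.3]
finger_gap: 0.0136
```

Call:
play_rows([
  {"offset":[0,0,0.004],"rotation":[0,0,0]},
  {"offset":[0,0,0],"rotation":[0,0,0]},
  {"offset":[0,0,0],"rotation":[0,0,0]},
])

```text
time: 21.7
tool_pos: [0.5364, 0.1786, 0.024]
tool_rot: [1.0, -0.022, 0.004, 0.0]
contact_force: [1.7, -5.6, 10.9]
finger_gap: 0.0127
```

Call:
play_rows([
  {"offset":[0,0,0.004],"rotation":[0,0,0]},
  {"offset":[0,0,0],"rotation":[0,0,0]},
  {"offset":[0,0,0],"rotation":[0,0,0]},
])

```text
time: 21.95
tool_pos: [0.5364, 0.1786, 0.023]
tool_rot: [1.0, -0.022, 0.004, 0.0]
contact_force: [0.8, -6.1, 10.8]
finger_gap: 0.0133
```

Call:
play_rows([
  {"offset":[0,0,0.004],"rotation":[0,0,0]},
  {"offset":[0,0,0],"rotation":[0,0,0]},
  {"offset":[0,0,0],"rotation":[0,0,0]},
])

```text
time: 22.2
tool_pos: [0.5364, 0.1786, 0.022]
tool_rot: [1.0, -0.022, 0.004, 0.0]
contact_force: [1.1, -4.7, 11.7]
finger_gap: 0.0129
```

Call:
play_rows([
  {"offset":[0,0,0.004],"rotation":[0,0,0]},
  {"offset":[0,0,0],"rotation":[0,0,0]},
  {"offset":[0,0,0],"rotation":[0,0,0]},
])

```text
time: 22.45
tool_pos: [0.5363, 0.1786, 0.021]
tool_rot: [1.0, -0.022, 0.004, 0.0]
contact_force: [1.4, -4.6, 10.4]
finger_gap: 0.0136
```

Call:
play_rows([
  {"offset":[0,0,0.004],"rotation":[0,0,0]},
  {"offset":[0,0,0],"rotation":[0,0,0]},
  {"offset":[0,0,0],"rotation":[0,0,0]},
])

```text
time: 22.7
tool_pos: [0.5363, 0.1786, 0.02]
tool_rot: [1.0, -0.022, 0.004, 0.0]
contact_force: [0.8, -5.0, 11.4]
finger_gap: 0.0132
```

Run:
```python
from h import *
s=shot('side','s9');w=shot('wrist','w9');t,r,o=tool();print(t,o['contact_force'],o['ft_torque'])
A=lambda x:cv2.resize(x[100:190,170:290],(399,299),interpolation=2)
cv2.imwrite('pics/fin.png',np.vstack([np.hstack([A(load('side0')['image']),A(s['image'])]),cv2.resize(w['image'][130:345,110:400],(798,300*2))[:300]])[...,::-1])
```

```text
[0.53631019 0.17860591 0.01997922] [ 1.92049229 -4.75716497 11.37621674] [-1.06680266 -0.5810697  -0.04951538]
```

View pics/fin.png

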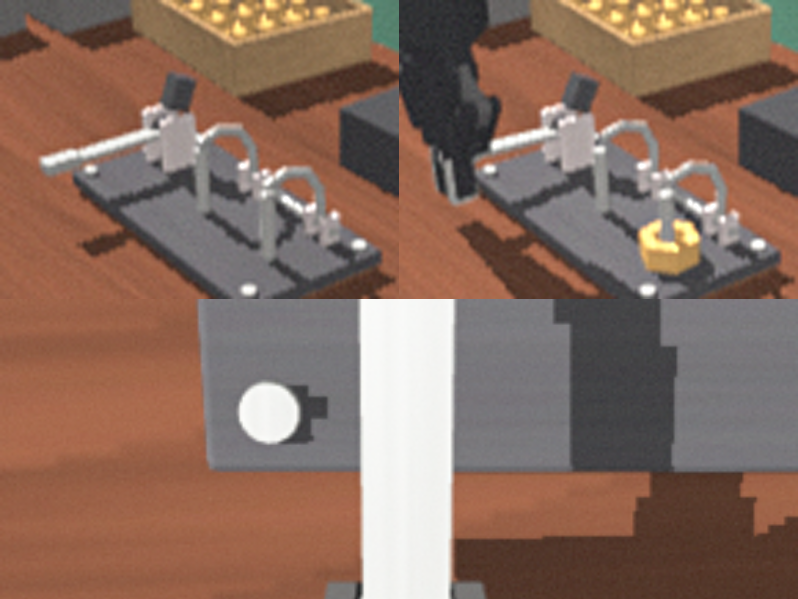

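The rings are almost shut: the outer arch tip at (662,178) is still a little above the post top at (665,195). The blade is slightly high too, so the pads have been slipping down on the tab. I release gently and press with shut fingertips instead, where the force reads cleanly.

Call:
play_rows([
  {"offset":[0,0,-0.006],"rotation":[0,0,0]},
  {"offset":[0,0,0],"rotation":[0,0,0]},
  {"offset":[0,0,0],"rotation":[0,0,0]},
])

```text
time: 23.05
tool_pos: [0.5364, 0.1786, 0.0211]
tool_rot: [1.0, -0.022, 0.004, 0.0]
contact_force: [2.9, -4.7, 5.5]
finger_gap: 0.0131
```

Call:
play_rows([
  {"offset":[0,0,0],"rotation":[0,0,0]},
  {"offset":[0,0,0],"rotation":[0,0,0]},
  {"offset":[0,0,0],"rotation":[0,0,0]},
  {"offset":[0,0,0],"rotation":[0,0,0]},
], grip=-0.2)

```text
time: 23.38
tool_pos: [0.5322, 0.1812, 0.0191]
tool_rot: [1.0, -0.02, -0.0, -0.0]
contact_force: [-0.1, 0.3, -0.5]
finger_gap: 0.0512
```

Call:
play_rows([
  {"offset":[0,0,-0.1],"rotation":[0,0,0]},
  {"offset":[0,0,-0.12],"rotation":[0,0,0]},
  {"offset":[0,0,-0.08],"rotation":[0,0,0]},
  {"offset":[0,0,0],"rotation":[0,0,0]},
  {"offset":[0,0,0],"rotation":[0,0,0]},
])

```text
time: 23.8
tool_pos: [0.5331, 0.181, 0.095]
tool_rot: [1.0, -0.02, 0.001, -0.001]
contact_force: [-0.8, -0.3, -0.5]
finger_gap: 0.0513
```

Call:
play_rows([
  {"offset":[0,0,0],"rotation":[0,0,0]},
  {"offset":[0,0,0],"rotation":[0,0,0]},
  {"offset":[0,0,0],"rotation":[0,0,0]},
  {"offset":[0,0,0],"rotation":[0,0,0]},
  {"offset":[0,0,0],"rotation":[0,0,0]},
], grip=1)

```text
time: 24.22
tool_pos: [0.5322, 0.1801, 0.0935]
tool_rot: [1.0, -0.021, -0.001, 0.0]
contact_force: [0.3, -0.2, 0.4]
finger_gap: -0.0001
```

Run:
```python
from h import *
w=shot('wrist','w10');s=shot('side','s10');t,r,o=tool();print(t,r.as_matrix().round(3),o['contact_force'],o['finger_gap'],delta([.543,.1775,.064]))
# tab outline in the wrist view: bright low-saturation pixels
print('tab end centre predicted home/+9mm',proj(w,[.5295,.178,.0495]),proj(w,[.5295,.178,.0585]),'plate corner',proj(w,[.5635,.2105,.0165]))
h=cv2.cvtColor(w['image'],cv2.COLOR_RGB2HSV)
for v in range(120,300,12):
    row=np.where((h[v,200:310,1]<40)&(h[v,200:310,2]>150))[0]
    print(v,(row.min()+200,row.max()+200,len(row)) if len(row) else None,end=' ')
```

```text
[0.53234779 0.18020747 0.09372205] [[ 0.999 -0.041 -0.001]
 [-0.041 -0.999 -0.   ]
 [-0.001  0.    -1.   ]] [-0.3076704   0.45884447 -0.84000138] -0.00021361503532196617 [0.04309124 0.00902222 0.11886525]
tab end centre predicted home/+9mm (np.float64(258.1672955745946), np.float64(221.89086847583866)) (np.float64(258.2478658388894), np.float64(227.60871023736325)) plate corner (np.float64(209.26851250055867), np.float64(160.17468034215824))
120 (np.int64(208), np.int64(299), 67) 132 (np.int64(209), np.int64(271), 31) 144 (np.int64(209), np.int64(271), 39) 156 (np.int64(250), np.int64(270), 21) 168 (np.int64(250), np.int64(269), 20) 180 (np.int64(249), np.int64(269), 21) 192 (np.int64(248), np.int64(270), 23) 204 (np.int64(248), np.int64(270), 23) 216 (np.int64(248), np.int64(270), 23) 228 None 240 None 252 None 264 None 276 (np.int64(252), np.int64(262), 2) 288 None
```

Call:
play_rows([
  {"offset":[0.043,0.009,0.04],"rotation":[0,0,0]},
  {"offset":[0,0,0.04],"rotation":[0,0,0]},
  {"offset":[0,0,0],"rotation":[0,0,0]},
  {"offset":[0,0,0],"rotation":[0,0,0]},
  {"offset":[0,0,0],"rotation":[0,0,0]},
])

```text
time: 24.73
tool_pos: [0.5429, 0.1775, 0.0737]
tool_rot: [1.0, -0.021, -0.0, 0.0]
contact_force: [0.1, -0.2, 0.0]
finger_gap: -0.0001
```

Call:
play_rows([
  {"offset":[0,0,0.016],"rotation":[0,0,0]},
  {"offset":[0,0,0.012],"rotation":[0,0,0]},
  {"offset":[0,0,0],"rotation":[0,0,0]},
  {"offset":[0,0,0],"rotation":[0,0,0]},
])

```text
time: 25.07
tool_pos: [0.543, 0.1776, 0.067]
tool_rot: [1.0, -0.021, -0.0, 0.0]
contact_force: [0.6, -0.2, 0.3]
finger_gap: -0.0003
```

Call:
play_rows([
  {"offset":[0,0,0.01],"rotation":[0,0,0]},
  {"offset":[0,0,0.01],"rotation":[0,0,0]},
  {"offset":[0,0,0],"rotation":[0,0,0]},
  {"offset":[0,0,0],"rotation":[0,0,0]},
])

```text
time: 25.4
tool_pos: [0.543, 0.1775, 0.0619]
tool_rot: [1.0, -0.021, -0.0, 0.0]
contact_force: [-1.2, 0.3, -0.2]
finger_gap: 0.0001
```

Call:
play_rows([
  {"offset":[0,0,0.008],"rotation":[0,0,0]},
  {"offset":[0,0,0],"rotation":[0,0,0]},
  {"offset":[0,0,0],"rotation":[0,0,0]},
])

```text
time: 25.65
tool_pos: [0.5431, 0.1776, 0.06]
tool_rot: [1.0, -0.021, -0.0, 0.0]
contact_force: [0.3, 1.0, 0.2]
finger_gap: 0.0
```

Call:
play_rows([
  {"offset":[0,0,0.008],"rotation":[0,0,0]},
  {"offset":[0,0,0],"rotation":[0,0,0]},
  {"offset":[0,0,0],"rotation":[0,0,0]},
])

```text
time: 25.9
tool_pos: [0.5434, 0.1776, 0.0582]
tool_rot: [1.0, -0.021, 0.0, -0.0]
contact_force: [-0.2, -0.1, 0.7]
finger_gap: 0.0001
```

Call:
play_rows([
  {"offset":[0,0,0.008],"rotation":[0,0,0]},
  {"offset":[0,0,0],"rotation":[0,0,0]},
  {"offset":[0,0,0],"rotation":[0,0,0]},
])

```text
time: 26.15
tool_pos: [0.5433, 0.1777, 0.0564]
tool_rot: [1.0, -0.021, 0.0, -0.0]
contact_force: [-0.8, -0.7, 4.4]
finger_gap: -0.0002
```

Call:
play_rows([
  {"offset":[0,0,0.008],"rotation":[0,0,0]},
  {"offset":[0,0,0],"rotation":[0,0,0]},
  {"offset":[0,0,0],"rotation":[0,0,0]},
])

```text
time: 26.4
tool_pos: [0.543, 0.1777, 0.0545]
tool_rot: [1.0, -0.021, -0.0, -0.0]
contact_force: [-1.5, -0.0, 6.9]
finger_gap: -0.0002
```

Call:
play_rows([
  {"offset":[0,0,0.006],"rotation":[0,0,0]},
  {"offset":[0,0,0],"rotation":[0,0,0]},
  {"offset":[0,0,0],"rotation":[0,0,0]},
])

```text
time: 26.65
tool_pos: [0.5429, 0.1776, 0.053]
tool_rot: [1.0, -0.021, -0.0, -0.0]
contact_force: [-1.4, 0.4, 7.2]
finger_gap: -0.0002
```

Call:
play_rows([
  {"offset":[0,0,0.008],"rotation":[0,0,0]},
  {"offset":[0,0,0],"rotation":[0,0,0]},
  {"offset":[0,0,0],"rotation":[0,0,0]},
])

```text
time: 26.9
tool_pos: [0.5428, 0.1777, 0.051]
tool_rot: [1.0, -0.021, -0.0, -0.0]
contact_force: [-1.7, 0.6, 7.3]
finger_gap: 0.0001
```

Call:
play_rows([
  {"offset":[0,0,0.008],"rotation":[0,0,0]},
  {"offset":[0,0,0],"rotation":[0,0,0]},
  {"offset":[0,0,0],"rotation":[0,0,0]},
])

```text
time: 27.15
tool_pos: [0.5426, 0.1777, 0.049]
tool_rot: [1.0, -0.021, -0.0, 0.0]
contact_force: [-1.8, -0.5, 6.8]
finger_gap: -0.0003
```

Call:
play_rows([
  {"offset":[0,0,0.004],"rotation":[0,0,0]},
  {"offset":[0,0,0],"rotation":[0,0,0]},
  {"offset":[0,0,0],"rotation":[0,0,0]},
])

```text
time: 27.4
tool_pos: [0.5426, 0.1777, 0.0481]
tool_rot: [1.0, -0.021, -0.0, -0.0]
contact_force: [-2.4, -0.3, 7.6]
finger_gap: 0.0001
```

Call:
play_rows([
  {"offset":[0,0,0.004],"rotation":[0,0,0]},
  {"offset":[0,0,0],"rotation":[0,0,0]},
  {"offset":[0,0,0],"rotation":[0,0,0]},
])

```text
time: 27.65
tool_pos: [0.5426, 0.1777, 0.0471]
tool_rot: [1.0, -0.021, -0.0, -0.0]
contact_force: [-2.1, 0.2, 8.3]
finger_gap: -0.0003
```

Call:
play_rows([
  {"offset":[0,0,0.004],"rotation":[0,0,0]},
  {"offset":[0,0,0],"rotation":[0,0,0]},
  {"offset":[0,0,0],"rotation":[0,0,0]},
])

```text
time: 27.9
tool_pos: [0.5426, 0.1777, 0.0463]
tool_rot: [1.0, -0.021, -0.0, -0.0]
contact_force: [-2.5, -1.0, 10.4]
finger_gap: 0.0001
```

Call:
play_rows([
  {"offset":[0,0,0.004],"rotation":[0,0,0]},
  {"offset":[0,0,0],"rotation":[0,0,0]},
  {"offset":[0,0,0],"rotation":[0,0,0]},
  {"offset":[0,0,0],"rotation":[0,0,0]},
])

```text
time: 28.23
tool_pos: [0.5425, 0.1777, 0.0455]
tool_rot: [1.0, -0.021, -0.0, -0.0]
contact_force: [-3.4, -0.7, 12.2]
finger_gap: -0.0001
```

The force rose at about the blade's own stiffness up to 12.2 N, so the lever is at its stop. Retreat and check.

Call:
play_rows([
  {"offset":[0,0,-0.01],"rotation":[0,0,0]},
  {"offset":[0,0,-0.02],"rotation":[0,0,0]},
  {"offset":[0,0,-0.1],"rotation":[0,0,0]},
  {"offset":[0,0,-0.15],"rotation":[0,0,0]},
  {"offset":[-0.05,0,-0.15],"rotation":[0,0,0]},
])

```text
time: 28.65
tool_pos: [0.5323, 0.1774, 0.1526]
tool_rot: [1.0, -0.021, 0.001, 0.0]
contact_force: [0.8, 0.9, 0.6]
finger_gap: -0.0
```

Call:
play_rows([
  {"offset":[-0.1,0,-0.1],"rotation":[0,0,0]},
  {"offset":[-0.1,0,0],"rotation":[0,0,0]},
  {"offset":[0,0,0],"rotation":[0,0,0]},
  {"offset":[0,0,0],"rotation":[0,0,0]},
  {"offset":[0,0,0],"rotation":[0,0,0]},
])

```text
time: 29.07
tool_pos: [0.4813, 0.1802, 0.177]
tool_rot: [1.0, -0.021, 0.0, 0.0]
contact_force: [0.0, 0.1, 0.3]
finger_gap: -0.0001
```

Run:
```python
from h import *
s=shot('side','s11');t,r,o=tool();print(t,o['contact_force'],o['time'])
a=load('side0')['image'].astype(int);b=s['image'].astype(int)
d=(np.abs(a-b).max(2)>60)
# changed pixels by zone: tab/lever, lobe, inner arch, outer arch, nut
for n,(u0,u1,v0,v1) in dict(lever=(178,222,135,160),lobe=(214,232,118,140),inner=(228,252,133,150),outer_arch=(247,272,144,165),outer_nut=(235,270,165,190)).items():
    print(n,d[v0:v1,u0:u1].sum(),'of',(v1-v0)*(u1-u0))
# vertical shift of the lever's edge: best match of template
for n,(u0,u1,v0,v1) in dict(tab=(180,205,140,158),lobe=(214,232,118,140),outer_arch=(252,274,146,160)).items():
    m=cv2.matchTemplate(s['image'][v0-8:v1+8,u0-8:u1+8],load('side0')['image'][v0:v1,u0:u1],cv2.TM_CCOEFF_NORMED);_,x,_,l=cv2.minMaxLoc(m);print(n,'shift',np.array(l)-8,round(x,3))
cv2.imwrite('pics/end.png',cv2.resize(s['image'][100:200,160:300],None,fx=5,fy=5,interpolation=2)[...,::-1])
```

```text
[0.48158985 0.18003557 0.17675762] [-0.39755546  0.36750569  0.63120596] 29.1167
lever 0 of 1100
lobe 0 of 396
inner 0 of 408
outer_arch 2 of 525
outer_nut 187 of 875
tab shift [0 0] 0.988
lobe shift [0 0] 0.992
outer_arch shift [0 0] 0.964
```

The lever, lobe and both arches match the first picture to the pixel, with zero shift, and only the area round the nut has changed. I'm handing in.

Run:
```python
from bench import manip
print(manip.finish_job())
```

```text
the job is handed in; nothing more can be done
None
```

The job is handed in at about 29 s of the 70 s allowed: the brass nut is over the outer post, the rings are shut and the lever is home.

- **Lifting the lever:** I pinched the tab and rode it up. The side picture then showed the lever fully up and the rings wide open.
- **Placing the nut:** I lowered it over the outer post until the force rose steeply to 9 N, with the height no longer falling, then released it. The picture afterwards showed it flat on the plate.
- **Closing the lever:** The pinch brought it only to about 0.1 rad from home, because the pads slipped on the tab. I let go and finished with shut fingertips from above. It moved at about 7 N, then the force climbed at roughly the blade's own stiffness to 12.2 N, which I took as the stop.
- **Blade load:** The measured force square to the blade briefly read about 15 N during the pinched press. This is above the expected 10–14 N but below the 17 N limit, and part of it was probably pad-pivot torque. I did not measure the bend directly.
- **Last checks:** In the final side picture the tab, lobe and outer arch line up with the first picture with zero pixel shift. The inner arch area shows no changed pixels, and only the area round the nut differs. I checked this by numbers because the picture limit was used up. I did not touch the gauge, tile or plug, but I did not re-measure their positions.

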